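# Set three work supports to half stroke with a fingertip

## Robot

A 6-joint arm with a two-finger parallel gripper is mounted at the origin on the work surface. World frame = base frame: x ahead of the robot, y to its left, z up, the work surface at z = 0. Lengths are in mm, angles in rad, forces in N, time in s.
With the tool pointing down it reaches from about 275 to 1000 mm from the base axis. Payload 8.4 kg.
Tool frame: the origin (TCP) lies between the finger pads; the fingertips stand 14 mm ahead of it and the grasp point (between the pads) lies 5 mm behind it; z points along the fingers, y is the line along which they close (so a half turn about z gives the same grasp; the last joint's range is limited). The gripper opens to 85 mm and grips with 20 to 120 N. Pads are 22 mm wide; open, the fingers measure 114 mm over their backs; the gripper's body (76 mm by 85 mm) begins 54 mm behind the grasp point. The pads swing forward as they close: fully open they stand 13 mm farther back than shut.
Start: joints at [-1.129, 0.353, 1.633, -0, 1.155, -0.002], TCP at [268.358, -564.457, 245.281] pointing down, gripper open.
Joint ranges: [-2.63, 2.63], [-0.92, 2.1], [0.06, 2.66], [-1.3, 4.44], [0, 2.69], [-3.02, 3.02]. Speed limits (rad/s): [2.22, 2.22, 2.79, 3.14, 3.14, 3.14].

## Interface

Orientations are given as a 3x3 rotation matrix whose columns are the frame's x, y, z axes.
In Python, from bench import status, cams, job gives the robot as it stands. The module is installed in compiled form; this text tells all that it offers.
- The arm moves only by the tool play_rows, never from a script. Its argument "deltas" is a list of rows, each an object with "dp": the shift along the tool's x, y, z each as a share of 500 mm, from -1 to 1, a list of three; "delta_rot": the turn, a rotation vector about the tool's x, y, z each as a share of 2 pi rad, from -1 to 1, a list of three. A call has 1 to 12 rows; each row is the pose to reach, as a shift and turn from the pose commanded when the call began, along the tool's axes at that moment, turning the shorter way round; what a row does not reach only later rows make up. A row lasts 1/8 s, in which the tool goes at most 62.5 mm and 10.7 degrees, less where a joint would pass 70% of its speed; a pose out of reach is approached as far as the arm can. A call with a number of a shift or a turn outside -1 to 1 is refused whole. A call with a gripper value outside its range is refused whole. "claw" is the finger opening in mm, from 0 to 85.4, set as the call begins (left out, the last holds). The fingers move at their own pace and stop on an object; "force" is the grip in N (left out, the last holds). Time passes only in rows, so rows that repeat a pose let the fingers close. It gives the time, the measured TCP pose, the force, the opening and the grip force at its end, in the units of the state.
- status.read_state(): the state, without advancing time (a new reading comes with each control period).
- cams.camera(name): name is "scene" or "top"; returns a dict with "image" (420x560x3 uint8, red, green, blue), "vertical_fov" (degrees; the focal length in pixels is half the picture's height over the tangent of half this angle, whatever the lens; pixels are square), "cx", "cy" (the principal point, pixels), "k1" (the pictures are not rectified: a ray, as slopes to the right and down, at radius r is drawn at 1 + k1 r^2 times it, then the intrinsics apply), "position" and "rotation" of the camera in the world. Camera axes: x right, y down, z forward; pixel columns grow to the right and rows downward; lengths in mm; the calibration is good to about 2 mm. A picture is of the moment at which its call begins. There is no depth.
- job.finish_job(): hands the job in; it is judged then, once.
Trained networks look in a picture, given as the dict that the camera call returned (one of the last four; its "shot" number tells which), for a name from the list of things; names that differ only in an ending like _2 or _b are one class to them, and where a whole thing is asked for, a point or a joint stands for the part that bears it (a point fixed in the world has none). Each returns a list of dicts, best first, with "conf" (0 to 1); they miss things now and then, are a little off and sometimes report something else, mostly with a low value. They report only what shows in the picture. A call takes as long as a camera call.
- cams.boxes_of(picture, target): "bbox" ([left, top, right, bottom] in pixels, round what is visible of it).
The state is a dict: "t": time; "q": joint angles; "joint_velocities": joint speeds; "effort": joint torques, N m; "ee_pos": TCP position; "tcp_rot": TCP orientation; "ft_force": force on the tool from outside, world axes, zero at the start; "ft_torque": the same for the moment, N m; "width": finger opening in mm; "grasp_force": force on a finger pad.
Only numpy, scipy, OpenCV 4.12 (cv2) and the standard library are available. Lean on these libraries where they do the work, as an engineer would, in place of code of your own. Each camera call takes 0.05 s, during which the arm holds its last target. There are 200 camera calls.

## Task

Before the next workpiece is laid on the fixture plate, set its three friction-held work supports to half of their 30 mm stroke: with the fingertips press down lightly, in this order, first the slim pin, then the broad round head, then the square head, each until it stands about 15 mm below its fully raised height. Only press from above: do not drive a plunger down to its stop or pull it up, do not lean hard on any support, and leave the loose things on the plate and bench where they are.

Things in the scene. Friction and masses are not known exactly. Their poses are not given: they have to be found in the camera images.
- plate: Dark steel fixture plate, 240 x 400 x 20 mm, lying fixed on the bench, with a grid of small dark dots (tapped holes). Origin at the centre of its underside; x along its 240 mm side, y along its 400 mm side. Its top is 20 mm above the bench. The three work supports stand on it, any one in any of three places, at least 115 mm apart between centres.
- slim_support: The slim work support: a grey round housing 40 mm across, 70 mm tall, on a round foot 62 mm across, with a thin plain steel pin as its plunger; the tallest of the three; fixed to the plate; origin at the centre of its underside (on the plate's top), z up. Pin's top 110 mm above the plate when fully raised.
- broad_support: The broad work support: a low grey round housing 44 mm across, 24 mm tall, on a round foot 62 mm across, whose steel plunger has a wide round disc head; the lowest of the three; fixed to the plate; origin at the centre of its underside (on the plate's top), z up. Head's top 70 mm above the plate when fully raised.
- square_support: The square work support: a grey round housing 44 mm across, 42 mm tall, on a round foot 62 mm across, whose steel plunger has a square head; middle height; fixed to the plate; origin at the centre of its underside (on the plate's top), z up. Head's top 90 mm above the plate when fully raised; head edges along the body's x and y.
- slim_top (a point): Centre of the top face of the plunger; z up; it moves with the plunger. Pin 18 mm in diameter; its top is 110 mm above the plate (130 mm above the bench) fully raised, 95 mm above the plate (115 mm above the bench) at half stroke. The top is flat, horizontal and can be pressed near its centre. A steady push of about 4 N makes the plunger slide straight down; it has no spring and stays where it is left.
- broad_top (a point): Centre of the top face of the plunger; z up; it moves with the plunger. Disc head 56 mm in diameter, 12 mm thick; its top is 70 mm above the plate (90 mm above the bench) fully raised, 55 mm above the plate (75 mm above the bench) at half stroke. The top is flat, horizontal and can be pressed near its centre. A steady push of about 4 N makes the plunger slide straight down; it has no spring and stays where it is left.
- square_top (a point): Centre of the top face of the plunger; z up; it moves with the plunger. Square head 42 x 42 mm, 12 mm thick; its top is 90 mm above the plate (110 mm above the bench) fully raised, 75 mm above the plate (95 mm above the bench) at half stroke. The top is flat, horizontal and can be pressed near its centre. A steady push of about 4 N makes the plunger slide straight down; it has no spring and stays where it is left.
- slim (a joint): Plunger of the slim support, m. 0 = fully raised, +0.030 = at its bottom stop, half stroke = 0.015; grows as it is pressed down. It starts somewhere from 0 to 0.006.
- broad (a joint): Plunger of the broad support, m. 0 = fully raised, +0.030 = at its bottom stop, half stroke = 0.015; grows as it is pressed down. It starts somewhere from 0 to 0.006.
- square (a joint): Plunger of the square support, m. 0 = fully raised, +0.030 = at its bottom stop, half stroke = 0.015; grows as it is pressed down. It starts somewhere from 0 to 0.006.
- bushing: Loose brass bushing standing on the plate, 40 mm across, 30 mm tall; origin at the centre of its underside. Leave alone.
- vblock: Loose steel V-block on the plate, 50 x 40 x 34 mm; origin at the centre of its underside. Leave alone.
- stud: Loose steel stud standing on the plate on its 30 mm round head, 50 mm tall; origin at the centre of its underside. Leave alone.
- wrench: Loose steel wrench lying on the bench to the left of the plate. Leave alone.
- brush: Loose brush lying on the bench to the right of the plate. Leave alone.
- oil: Loose grey plastic oil bottle, 56 mm across, 130 mm tall, standing on the bench to the left of the plate; origin at the centre of its underside. Leave alone.
- caliper: Loose caliper, about 200 mm long, lying on the bench to the right of the plate. Leave alone.

How it is judged (in metres and radians):
On the way, in this order (a step that is already met when the one before it is completed fails the run):
1. the slim pin is pressed to half stroke (10 to 20 mm down), the others still up (value of joint slim between 0.01 and 0.02 m and value of joint each of broad, square below 0.009 m), for 0.2 s.
2. then the broad head is at half stroke, the square one still up (value of joint slim between 0.01 and 0.02 m and value of joint broad between 0.01 and 0.02 m and value of joint square below 0.009 m), for 0.2 s.
3. then the square head is at half stroke (value of joint slim between 0.01 and 0.02 m and value of joint broad between 0.01 and 0.02 m and value of joint square between 0.01 and 0.02 m), for 0.2 s.
At the end, for the whole second after the job is handed in: All three plungers stand at half stroke, 10 to 20 mm below fully raised, and every loose thing is within 15 mm of where it began (all of step 3 and distance of each of bushing, vblock, stud, wrench, brush, oil, caliper from where it was at the start of the episode below 0.015 m); the robot touches nothing.
It fails at once if a head is pressed out of order (the broad or square one over 9 mm down before the slim pin, or the square one before the broad one) ((value of joint any of broad, square above 0.009 m and value of joint slim below 0.009 m) or (value of joint square above 0.009 m and value of joint broad below 0.009 m)).
It fails at once if a plunger is driven more than 23 mm down, near its stop (value of joint any of slim, broad, square above 0.023 m).
It fails at once if a plunger is pulled up (3 mm above its raised height) (value of joint any of slim, broad, square below -0.003 m).
It fails at once if a support is pushed with more than 25 N (contact force between anything else and slim_support above 25 N or contact force between anything else and broad_support above 25 N or contact force between anything else and square_support above 25 N).
It fails at once if a loose thing is moved, lifted or knocked over (more than 15 mm) (distance of any of bushing, vblock, stud, wrench, brush, oil, caliper from where it was at the start of the episode above 0.015 m or angle between any of bushing, vblock, stud, oil's own z axis and vertical above 0.4 rad).
It also fails if it takes over 45 s, if anything falls off the work surface, if the arm or the gripper's body presses on something with over 40 N, if the wrist force passes 120 N, or if a joint passes its speed limit or range.

## Working session

There is one attempt and no reset: what is moved stays moved. The work goes in short steps, Python scripts to look and compute and a tool call to move; the robot and the scene stay as the last step left them, time stands still between calls to the robot, and variables do not carry over. Pictures are saved under pics/ and viewed, at most 10 in all, crops included, and the job is handed in when it is done.

Besides the shell and the picture viewer there is one more tool, called after "Call:" as name(argument=value, ...), one argument or row to a line, values as JSON. play_rows: Moves the arm, as the interface text tells. Shift numbers are shares of 500 mm and turn numbers shares of 2 pi rad, none past 1 either way. Its arguments: {"type":"object","properties":{"deltas":{"type":"array"},"claw":{"type":"number"},"force":{"type":"number"}},"required":["deltas"]}

```bash
mkdir -p pics
cat > h.py <<'E'
import numpy as np,cv2
from bench import status,cams,job
def ray(c,u,v):
    f=210/np.tan(np.radians(c['vertical_fov'])/2)
    d=np.array([(u-c['cx'])/f,(v-c['cy'])/f]);s=d.copy()
    for _ in range(30): s=d/(1+c['k1']*(s@s))
    return np.array(c['rotation'])@np.array([*s,1.])
def atz(c,u,v,z):
    r=ray(c,u,v);p=np.array(c['position']);return p+r*(z-p[2])/r[2]
def proj(c,P):
    f=210/np.tan(np.radians(c['vertical_fov'])/2)
    q=np.array(c['rotation']).T@(np.array(P)-np.array(c['position']));s=q[:2]/q[2];s=s*(1+c['k1']*(s@s))
    return s*f+[c['cx'],c['cy']]
E
python3 - <<'E'
from h import *
ims=[]
for n in ['scene','top']:
    c=cams.camera(n);print(n,np.round(c['position']),c['vertical_fov'],c['k1'],np.round(c['rotation'],2).tolist())
    cv2.imwrite(f'pics/{n}0.png',cv2.resize(c['image'][:,:,::-1],(784,588)))
    for t in ['slim_support','broad_support','square_support','slim_top','broad_top','square_top','oil','stud','vblock','bushing']:
        b=cams.boxes_of(c,t)[:2]
        print(t,[(np.round(x['bbox']).tolist(),round(x['conf'],2)) for x in b])
s=status.read_state();print(s['t'],s['ee_pos'],s['tcp_rot'],s['ft_force'])
E
```

```text
scene [1411.   30.  987.] 43.56741432814152 -0.07273600798244523 [[-0.01, 0.73, -0.68], [1.0, 0.01, -0.0], [0.0, -0.68, -0.73]]
slim_support [([194.0, 181.0, 220.0, 223.0], 0.95)]
broad_support [([246.0, 210.0, 269.0, 252.0], 0.92), ([290.0, 177.0, 314.0, 200.0], 0.52)]
square_support [([292.0, 178.0, 313.0, 218.0], 0.58)]
slim_top [([199.0, 176.0, 209.0, 193.0], 0.68)]
broad_top []
square_top [([292.0, 179.0, 312.0, 198.0], 0.67), ([425.0, 223.0, 449.0, 273.0], 0.3)]
oil [([426.0, 222.0, 452.0, 273.0], 0.62)]
stud [([203.0, 233.0, 213.0, 251.0], 0.43), ([175.0, 182.0, 344.0, 278.0], 0.31)]
vblock [([248.0, 188.0, 267.0, 215.0], 0.84)]
bushing [([305.0, 227.0, 325.0, 246.0], 0.69)]
top [ 491.   22. 1481.] 47.63512680660316 -0.15101131399030027 [[0.02, -1.0, 0.04], [-1.0, -0.02, -0.01], [0.01, -0.04, -1.0]]
slim_support [([327.0, 219.0, 345.0, 239.0], 0.74), ([328.0, 182.0, 339.0, 190.0], 0.28)]
broad_support [([286.0, 188.0, 306.0, 206.0], 0.52)]
square_support [([249.0, 216.0, 273.0, 240.0], 0.77)]
slim_top []
broad_top [([283.0, 184.0, 305.0, 201.0], 0.6)]
square_top [([253.0, 220.0, 270.0, 239.0], 0.59)]
oil [([145.0, 172.0, 170.0, 188.0], 0.65), ([247.0, 221.0, 269.0, 239.0], 0.36)]
stud [([328.0, 182.0, 340.0, 191.0], 0.48)]
vblock []
bushing []
1.1 [ 268.36974528 -564.44747043  245.3001787 ] [[ 9.03120653e-01  4.29386871e-01  1.13035676e-05]
 [ 4.29386872e-01 -9.03120653e-01 -2.03884159e-05]
 [ 1.45396728e-06  2.32668030e-05 -1.00000000e+00]] [0.4393793  0.38766224 0.06029055]
```

Run:
```python
import cv2
a=cv2.imread('pics/scene0.png');b=cv2.imread('pics/top0.png');k=1.4
# crop scene u 170-350 v 160-285 ; top u 230-365 v165-265 (original px)
A=cv2.resize(a[int(160*k):int(285*k),int(170*k):int(350*k)],(432,300),interpolation=cv2.INTER_CUBIC)
f=lambda im,u0,v0,u1,v1,s:cv2.resize(im[int(v0*k):int(v1*k),int(u0*k):int(u1*k)],(int((u1-u0)*s),int((v1-v0)*s)),interpolation=cv2.INTER_CUBIC)
cv2.imwrite('pics/s1.png',f(a,170,160,350,285,4)); cv2.imwrite('pics/t1.png',f(b,230,165,365,265,5))
```

```text
(no output)
```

View pics/s1.png

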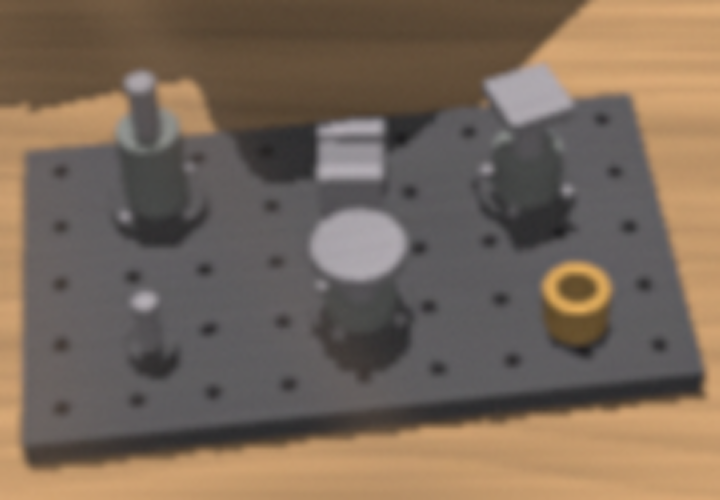

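View pics/t1.png

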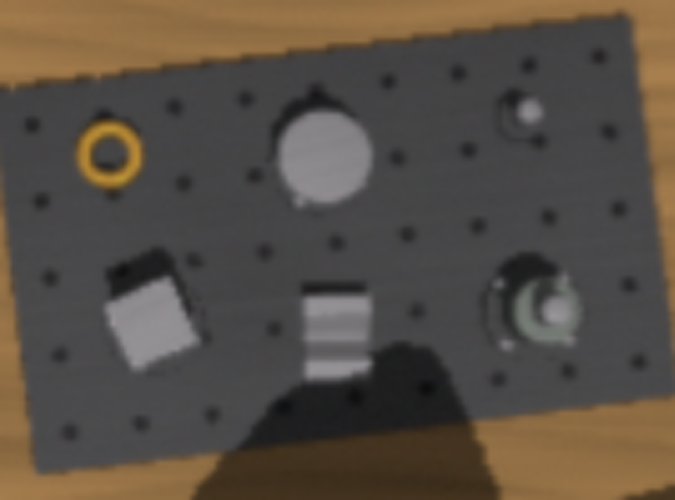

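```bash
cat > tri.py <<'E'
from h import *
S=cams.camera('scene');T=cams.camera('top')
for n,a,b,z in [('slim',(204.75,180),(341.4,227),127),('broad',(259.5,221),(295,196.4),87),('square',(302.3,183.75),(260.6,229.6),107),('oilS',(438,228),(160,180),130)]:
    A=[];B=[]
    for c,u in((S,a),(T,b)):
        r=ray(c,*u);r/=np.linalg.norm(r);M=np.eye(3)-np.outer(r,r);A.append(M);B.append(M@np.array(c['position']))
    p=np.linalg.solve(A[0]+A[1],B[0]+B[1])
    print(n,p.round(1),atz(S,*a,z).round(1),atz(T,*b,z).round(1))
E
python3 tri.py
```

```text
slim [ 504.8 -173.   124.4] [ 507.8 -169.9  127. ] [ 505.  -175.2  127. ]
broad [593.3 -40.5  77.6] [601.7 -37.2  87. ] [592.7 -42.7  87. ]
square [493.2  59.2 102.1] [498.2  62.3 107. ] [493.2  55.7 107. ]
oilS [633.1 360.4 100.9] [658.2 355.7 130. ] [629.1 347.4 130. ]
```

Call:
play_rows(
  claw=0,
  deltas=[
    {"dp": [0.765,-0.503,0.04],"delta_rot": [0,0,0]},
    {"dp": [0.765,-0.503,0.04],"delta_rot": [0,0,0]},
    {"dp": [0.765,-0.503,0.04],"delta_rot": [0,0,0]},
    {"dp": [0.765,-0.503,0.04],"delta_rot": [0,0,0]},
    {"dp": [0.765,-0.503,0.04],"delta_rot": [0,0,0]},
    {"dp": [0.765,-0.503,0.04],"delta_rot": [0,0,0]},
    {"dp": [0.765,-0.503,0.04],"delta_rot": [0,0,0]},
    {"dp": [0.765,-0.503,0.04],"delta_rot": [0,0,0]},
    {"dp": [0.765,-0.503,0.1],"delta_rot": [0,0,0]},
    {"dp": [0.765,-0.503,0.16],"delta_rot": [0,0,0]},
    {"dp": [0.765,-0.503,0.16],"delta_rot": [0,0,0]},
  ],
)

```text
t: 2.58
ee_pos: [504.4, -172.5, 163.6]
tcp_rot: [[0.903, 0.43, -0.004], [0.43, -0.903, 0.001], [-0.003, -0.003, -1.0]]
ft_force: [-0.2, -0.5, 0.1]
width: 0.2
grasp_force: 0.0
```

```bash
cat > look.py <<'E'
from h import *
import sys
n,x,y,z=sys.argv[1],*map(float,sys.argv[2:5])
o=[]
for k in ['scene','top']:
    c=cams.camera(k);u,v=proj(c,(x,y,z)).astype(int)
    im=c['image'][max(v-35,0):v+35,u-25:u+25,::-1]
    o.append(cv2.resize(im,(400,560),interpolation=cv2.INTER_CUBIC));print(k,u-25,v-35)
cv2.imwrite(f'pics/{n}.png',np.hstack(o))
s=status.read_state();print(s['t'],s['ee_pos'].round(1) if hasattr(s['ee_pos'],'round') else s['ee_pos'],s['ft_force'],s['width'])
E
python3 look.py a1 506 -173 127
```

```text
scene 178 144
top 315 191
2.675 [ 506.1 -173.3  165.9] [0.28397579 0.68775924 1.08466366] 0.2738102591610861
```

View pics/a1.png

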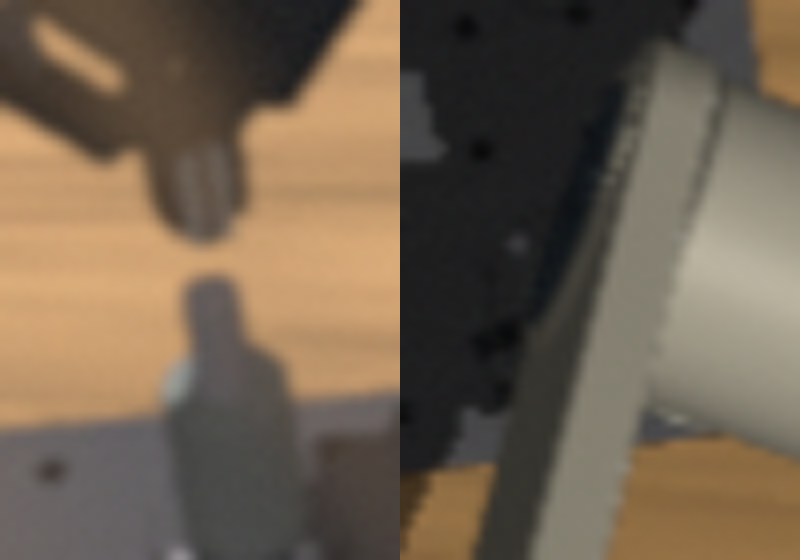

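The close-up shows the closed fingertips (scene crop, ~(205,240)) centred above the slim pin (~(212,280)) with a gap of about 25 mm, as expected; the top view is blocked by the arm. Next I approach and feel for contact.

Call:
play_rows(
  deltas=[
    {"dp": [0,0,0.016],"delta_rot": [0,0,0]},
    {"dp": [0,0,0.03],"delta_rot": [0,0,0]},
    {"dp": [0,0,0.036],"delta_rot": [0,0,0]},
    {"dp": [0,0,0.04],"delta_rot": [0,0,0]},
    {"dp": [0,0,0.04],"delta_rot": [0,0,0]},
  ],
)

```text
t: 3.3
ee_pos: [505.8, -173.1, 145.2]
tcp_rot: [[0.903, 0.429, -0.0], [0.429, -0.903, 0.0], [-0.0, -0.0, -1.0]]
ft_force: [0.1, 0.1, -0.2]
width: 0.1
grasp_force: 0.0
```

Call:
play_rows(
  deltas=[
    {"dp": [0,0,0.004],"delta_rot": [0,0,0]},
  ],
)

```text
t: 3.42
ee_pos: [506.0, -173.2, 143.5]
tcp_rot: [[0.903, 0.429, 0.0], [0.429, -0.903, -0.0], [0.0, 0.0, -1.0]]
ft_force: [-0.3, 0.2, -0.4]
width: -0.1
grasp_force: 0.0
```

Call:
play_rows(
  deltas=[
    {"dp": [0,0,0.004],"delta_rot": [0,0,0]},
  ],
)

```text
t: 3.55
ee_pos: [506.0, -173.2, 141.5]
tcp_rot: [[0.903, 0.429, 0.0], [0.429, -0.903, -0.0], [0.0, 0.0, -1.0]]
ft_force: [-0.6, -0.2, 2.2]
width: 0.2
grasp_force: 1.6
```

Call:
play_rows(
  deltas=[
    {"dp": [0,0,0.004],"delta_rot": [0,0,0]},
  ],
)

```text
t: 3.68
ee_pos: [506.0, -173.1, 139.4]
tcp_rot: [[0.903, 0.429, 0.001], [0.429, -0.903, -0.0], [0.0, 0.0, -1.0]]
ft_force: [-0.2, -0.8, 3.9]
width: 0.3
grasp_force: 1.6
```

Call:
play_rows(
  deltas=[
    {"dp": [0,0,0.004],"delta_rot": [0,0,0]},
  ],
)

```text
t: 3.8
ee_pos: [506.0, -173.1, 137.3]
tcp_rot: [[0.903, 0.429, 0.0], [0.429, -0.903, -0.0], [0.0, 0.0, -1.0]]
ft_force: [-0.3, -0.4, 2.9]
width: -0.2
grasp_force: 1.6
```

Call:
play_rows(
  deltas=[
    {"dp": [0,0,0.004],"delta_rot": [0,0,0]},
    {"dp": [0,0,0.008],"delta_rot": [0,0,0]},
    {"dp": [0,0,0.012],"delta_rot": [0,0,0]},
    {"dp": [0,0,0.016],"delta_rot": [0,0,0]},
    {"dp": [0,0,0.016],"delta_rot": [0,0,0]},
    {"dp": [0,0,0.016],"delta_rot": [0,0,0]},
    {"dp": [0,0,0.016],"delta_rot": [0,0,0]},
  ],
)

```text
t: 4.68
ee_pos: [505.4, -173.0, 129.0]
tcp_rot: [[0.903, 0.429, -0.001], [0.429, -0.903, 0.0], [-0.001, -0.001, -1.0]]
ft_force: [-0.2, 0.2, 0.6]
width: 0.2
grasp_force: 0.0
```

Call:
play_rows(
  deltas=[
    {"dp": [0,0,-0.04],"delta_rot": [0,0,0]},
    {"dp": [0,0,-0.12],"delta_rot": [0,0,0]},
    {"dp": [0.1,-0.06,-0.12],"delta_rot": [0,0,0]},
    {"dp": [0.2,-0.12,-0.12],"delta_rot": [0,0,0]},
    {"dp": [0.274,-0.162,-0.12],"delta_rot": [0,0,0]},
    {"dp": [0.274,-0.162,-0.12],"delta_rot": [0,0,0]},
    {"dp": [0.274,-0.162,-0.05],"delta_rot": [0,0,0]},
    {"dp": [0.274,-0.162,0.0],"delta_rot": [0,0,0]},
    {"dp": [0.274,-0.162,0.0],"delta_rot": [0,0,0]},
    {"dp": [0.274,-0.162,0.0],"delta_rot": [0,0,0]},
  ],
)

```text
t: 5.92
ee_pos: [594.9, -41.7, 130.1]
tcp_rot: [[0.903, 0.429, 0.0], [0.429, -0.903, -0.0], [0.0, 0.0, -1.0]]
ft_force: [0.3, 0.3, 0.1]
width: -0.1
grasp_force: 0.0
```

```bash
python3 look.py a2 555 -100 97
```

```text
scene 208 168
top 289 174
6.025 [595.4 -41.5 130.6] [-0.32873223 -0.03967025  0.09450801] 0.15292268100174367
```

View pics/a2.png

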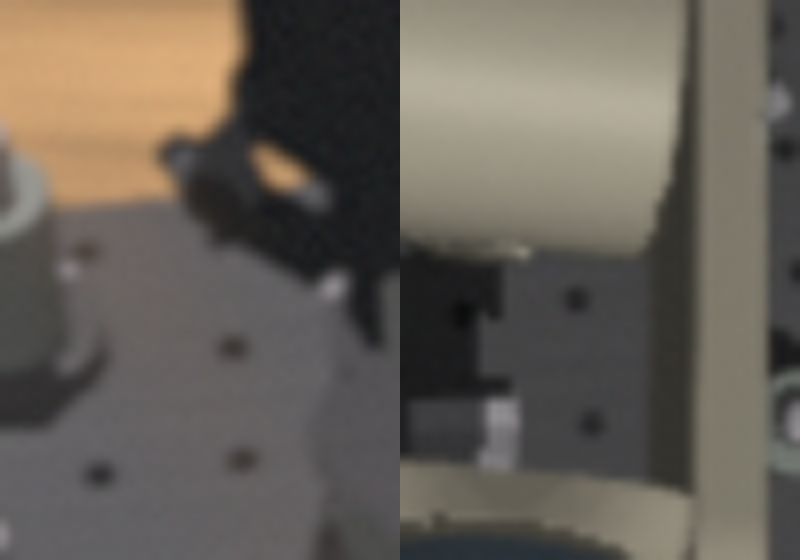

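The crop missed the tip: it shows only the slim housing at the left edge and the arm. I'll take a wider scene crop.

Run:
```python
from h import *
c=cams.camera('scene')
cv2.imwrite('pics/a3.png',cv2.resize(c['image'][155:265,180:330,::-1],(750,550),interpolation=cv2.INTER_CUBIC))
```

```text
(no output)
```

View pics/a3.png

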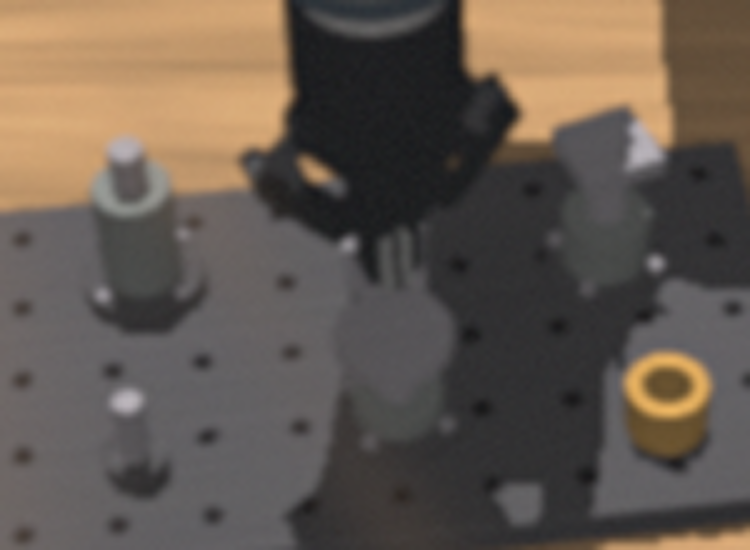

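The tip (~(398,285)) is over the broad head (~(395,330)) and the slim pin (~(125,150)) is visibly lower. Now I press the broad head.

Call:
play_rows(
  deltas=[
    {"dp": [0,0,0.02],"delta_rot": [0,0,0]},
    {"dp": [0,0,0.036],"delta_rot": [0,0,0]},
    {"dp": [0,0,0.044],"delta_rot": [0,0,0]},
    {"dp": [0,0,0.048],"delta_rot": [0,0,0]},
    {"dp": [0,0,0.048],"delta_rot": [0,0,0]},
  ],
)

```text
t: 6.7
ee_pos: [594.7, -41.1, 105.1]
tcp_rot: [[0.903, 0.429, -0.0], [0.429, -0.903, 0.0], [-0.0, -0.0, -1.0]]
ft_force: [-0.2, 0.8, 1.3]
width: 0.2
grasp_force: 0.0
```

Call:
play_rows(
  deltas=[
    {"dp": [0,0,0.004],"delta_rot": [0,0,0]},
  ],
)

```text
t: 6.82
ee_pos: [595.0, -41.1, 103.5]
tcp_rot: [[0.903, 0.429, 0.001], [0.429, -0.903, -0.0], [0.001, 0.0, -1.0]]
ft_force: [-0.1, -0.2, -0.6]
width: -0.3
grasp_force: 0.0
```

Call:
play_rows(
  deltas=[
    {"dp": [0,0,0.004],"delta_rot": [0,0,0]},
  ],
)

```text
t: 6.95
ee_pos: [594.9, -41.1, 101.3]
tcp_rot: [[0.903, 0.429, 0.0], [0.429, -0.903, -0.0], [0.0, 0.0, -1.0]]
ft_force: [1.2, 0.4, -0.3]
width: -0.0
grasp_force: 0.0
```

Call:
play_rows(
  deltas=[
    {"dp": [0,0,0.004],"delta_rot": [0,0,0]},
  ],
)

```text
t: 7.08
ee_pos: [594.8, -41.1, 99.2]
tcp_rot: [[0.903, 0.429, 0.0], [0.429, -0.903, -0.0], [0.0, 0.0, -1.0]]
ft_force: [-0.4, 0.1, 2.4]
width: -0.1
grasp_force: 1.6
```

Call:
play_rows(
  deltas=[
    {"dp": [0,0,0.004],"delta_rot": [0,0,0]},
  ],
)

```text
t: 7.2
ee_pos: [594.8, -41.1, 97.3]
tcp_rot: [[0.903, 0.429, 0.0], [0.429, -0.903, 0.0], [0.0, 0.0, -1.0]]
ft_force: [-0.8, 0.3, 3.3]
width: -0.3
grasp_force: 1.6
```

Call:
play_rows(
  deltas=[
    {"dp": [0,0,0.004],"delta_rot": [0,0,0]},
    {"dp": [0,0,0.008],"delta_rot": [0,0,0]},
    {"dp": [0,0,0.012],"delta_rot": [0,0,0]},
    {"dp": [0,0,0.016],"delta_rot": [0,0,0]},
    {"dp": [0,0,0.016],"delta_rot": [0,0,0]},
    {"dp": [0,0,0.016],"delta_rot": [0,0,0]},
    {"dp": [0,0,0.016],"delta_rot": [0,0,0]},
  ],
)

```text
t: 8.07
ee_pos: [594.7, -41.1, 89.2]
tcp_rot: [[0.903, 0.429, -0.0], [0.429, -0.903, 0.0], [-0.0, -0.0, -1.0]]
ft_force: [-0.0, -0.1, -0.9]
width: 0.0
grasp_force: 0.0
```

Call:
play_rows(
  deltas=[
    {"dp": [0,0,-0.04],"delta_rot": [0,0,0]},
    {"dp": [0,0,-0.14],"delta_rot": [0,0,0]},
    {"dp": [0,0,-0.2],"delta_rot": [0,0,0]},
    {"dp": [-0.04,-0.1,-0.2],"delta_rot": [0,0,0]},
    {"dp": [-0.08,-0.2,-0.2],"delta_rot": [0,0,0]},
    {"dp": [-0.097,-0.265,-0.2],"delta_rot": [0,0,0]},
    {"dp": [-0.097,-0.265,-0.16],"delta_rot": [0,0,0]},
    {"dp": [-0.097,-0.265,-0.122],"delta_rot": [0,0,0]},
    {"dp": [-0.097,-0.265,-0.122],"delta_rot": [0,0,0]},
    {"dp": [-0.097,-0.265,-0.122],"delta_rot": [0,0,0]},
  ],
)

```text
t: 9.32
ee_pos: [494.4, 57.7, 150.8]
tcp_rot: [[0.903, 0.429, 0.0], [0.429, -0.903, 0.0], [0.0, 0.0, -1.0]]
ft_force: [0.5, -0.5, 0.3]
width: 0.2
grasp_force: 0.0
```

Run:
```python
from h import *
c=cams.camera('scene')
cv2.imwrite('pics/a4.png',cv2.resize(c['image'][145:255,190:340,::-1],(750,550),interpolation=cv2.INTER_CUBIC))
s=status.read_state();print(s['ee_pos'],s['ft_force'])
```

```text
[494.59293139  57.69948952 150.98976473] [-1.04455505  0.25527459 -0.52121927]
```

View pics/a4.png

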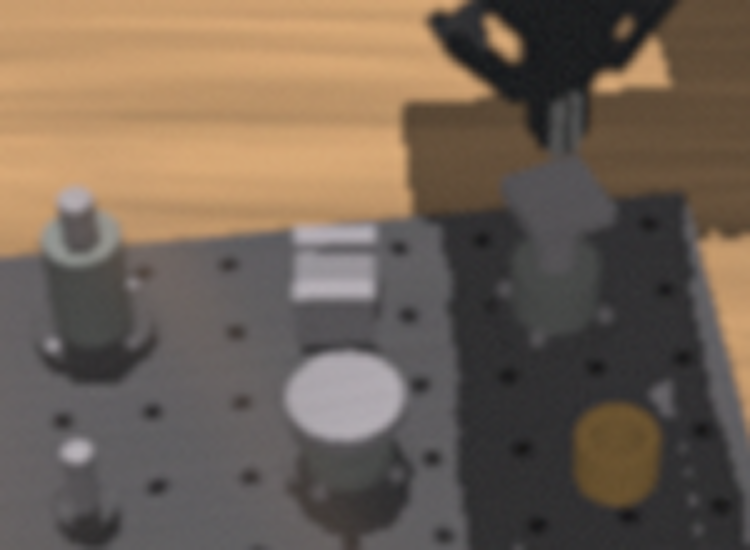

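The tip (~(562,150)) stands over the square head (~(560,195)); the broad head has gone down and the loose parts have not moved. Now I press the square head.

Call:
play_rows(
  deltas=[
    {"dp": [0,0,0.02],"delta_rot": [0,0,0]},
    {"dp": [0,0,0.036],"delta_rot": [0,0,0]},
    {"dp": [0,0,0.044],"delta_rot": [0,0,0]},
    {"dp": [0,0,0.048],"delta_rot": [0,0,0]},
    {"dp": [0,0,0.048],"delta_rot": [0,0,0]},
  ],
)

```text
t: 10.0
ee_pos: [494.1, 57.7, 126.2]
tcp_rot: [[0.903, 0.429, -0.0], [0.429, -0.903, -0.0], [-0.0, -0.0, -1.0]]
ft_force: [0.0, -0.2, 1.0]
width: -0.3
grasp_force: 0.0
```

Call:
play_rows(
  deltas=[
    {"dp": [0,0,0.004],"delta_rot": [0,0,0]},
  ],
)

```text
t: 10.12
ee_pos: [494.3, 57.8, 124.5]
tcp_rot: [[0.903, 0.429, 0.001], [0.429, -0.903, 0.0], [0.001, 0.0, -1.0]]
ft_force: [0.6, -0.4, -0.0]
width: -0.3
grasp_force: 0.0
```

Call:
play_rows(
  deltas=[
    {"dp": [0,0,0.004],"delta_rot": [0,0,0]},
  ],
)

```text
t: 10.25
ee_pos: [494.2, 57.8, 122.4]
tcp_rot: [[0.903, 0.429, 0.0], [0.429, -0.903, 0.0], [0.0, 0.0, -1.0]]
ft_force: [-0.4, -0.4, 2.4]
width: 0.3
grasp_force: 1.6
```

Call:
play_rows(
  deltas=[
    {"dp": [0,0,0.004],"delta_rot": [0,0,0]},
  ],
)

```text
t: 10.38
ee_pos: [494.2, 57.8, 120.4]
tcp_rot: [[0.903, 0.429, 0.0], [0.429, -0.903, 0.0], [0.0, 0.0, -1.0]]
ft_force: [-0.2, 0.0, 2.7]
width: 0.3
grasp_force: 1.6
```

Call:
play_rows(
  deltas=[
    {"dp": [0,0,0.004],"delta_rot": [0,0,0]},
  ],
)

```text
t: 10.5
ee_pos: [494.3, 57.8, 118.3]
tcp_rot: [[0.903, 0.429, 0.0], [0.429, -0.903, 0.0], [0.0, 0.0, -1.0]]
ft_force: [-0.3, 0.3, 2.3]
width: -0.0
grasp_force: 1.6
```

Final TCP height is 109, which is 9 mm further down; after holding there I retreat.

Call:
play_rows(
  deltas=[
    {"dp": [0,0,0.004],"delta_rot": [0,0,0]},
    {"dp": [0,0,0.008],"delta_rot": [0,0,0]},
    {"dp": [0,0,0.012],"delta_rot": [0,0,0]},
    {"dp": [0,0,0.016],"delta_rot": [0,0,0]},
    {"dp": [0,0,0.018],"delta_rot": [0,0,0]},
    {"dp": [0,0,0.018],"delta_rot": [0,0,0]},
    {"dp": [0,0,0.018],"delta_rot": [0,0,0]},
    {"dp": [0,0,0.018],"delta_rot": [0,0,0]},
  ],
)

```text
t: 11.5
ee_pos: [493.8, 57.7, 109.1]
tcp_rot: [[0.903, 0.429, -0.001], [0.429, -0.903, -0.0], [-0.001, -0.0, -1.0]]
ft_force: [0.7, -0.1, -0.1]
width: 0.3
grasp_force: 0.1
```

Call:
play_rows(
  deltas=[
    {"dp": [0,0,-0.04],"delta_rot": [0,0,0]},
    {"dp": [0,0,-0.14],"delta_rot": [0,0,0]},
    {"dp": [0,0,-0.25],"delta_rot": [0,0,0]},
    {"dp": [-0.1,0,-0.3],"delta_rot": [0,0,0]},
    {"dp": [-0.2,0,-0.3],"delta_rot": [0,0,0]},
    {"dp": [-0.2,0,-0.3],"delta_rot": [0,0,0]},
    {"dp": [-0.2,0,-0.3],"delta_rot": [0,0,0]},
    {"dp": [-0.2,0,-0.3],"delta_rot": [0,0,0]},
  ],
)

```text
t: 12.5
ee_pos: [404.5, 15.1, 259.2]
tcp_rot: [[0.903, 0.43, 0.0], [0.43, -0.903, 0.0], [0.0, -0.0, -1.0]]
ft_force: [0.5, 0.8, 0.2]
width: 0.1
grasp_force: 0.0
```

Run:
```python
from h import *
c=cams.camera('scene')
cv2.imwrite('pics/a5.png',cv2.resize(c['image'][150:290,170:350,::-1],(720,560),interpolation=cv2.INTER_CUBIC))
for n,x,y,z in [('slim',506,-173,115),('broad',595,-41,75),('square',494,58,95)]:
    print(n,[((proj(c,(x,y,z+d))-[170,150])*4).round() for d in (0,13)])
```

```text
slim [array([136., 132.]), array([134., 117.])]
broad [array([353., 289.]), array([352., 274.])]
square [array([522., 144.]), array([522., 129.])]
```

View pics/a5.png

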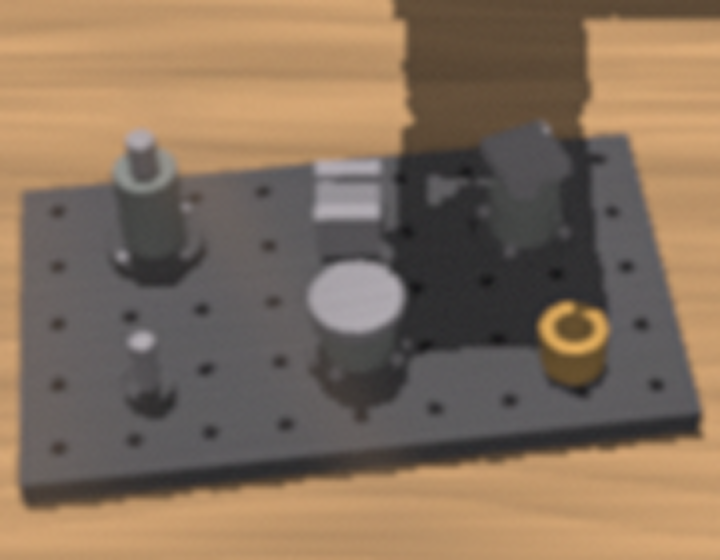

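All three tops stand about where half stroke predicts, at (140,140), (356,297) and (526,152), with the loose parts in place.

```bash
python3 -c "
from bench import job;print(job.finish_job())"
```

```text
the job is handed in; nothing more can be done
None
```

I pressed the slim, broad and square supports in that order, each to about 15 mm (half stroke) by fingertip height. The loose things on the plate looked unmoved in the last picture (the bench items were not in view), the arm was clear, and the job was handed in at about 12.5 s with no verdict returned.

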